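# Sort the stray hardware on the garage bench

### The job

Sort the four stray pieces on the bench: the big hex nut into the round tin, the brass hinge into the square wooden tray, the long bolt into the long narrow metal trough, and the chuck key onto the three-sided pan whose near side is open. Each must end up inside its own place, lying flat on the floor of it, and let go. Leave the cardboard tape core and the wood offcut where they lie.

Things in the scene. Friction and masses are not known exactly. Their poses are not given: they have to be found in the camera images.
- nut_c (a point): Large steel hex nut lying flat: 36 mm across flats, 18 mm high, 20 mm hole. Point: its centre, 9 mm above its underside. z up along the hole; two of its flats face along +y and -y (and every 60 degrees from there).
- hinge_c (a point): Brass door hinge, opened out flat: a plate 76 mm (x) by 42 mm (y), 6 mm thick, with a 9 mm thick knuckle along x down the middle of its upper face, 10 mm high overall. Point: centre of the plate, 3 mm above its underside. z up.
- bolt_c (a point): Long steel bolt with its nut run on at the other end, lying on its flats: 96 mm long along x (head at -x, from x = -48 to -38 mm; nut from x = 31 to 41 mm; threaded end to 48 mm), bare shank 12 mm thick between, head and nut 22 mm across flats. Point: on the axis midway along, 11 mm above what it lies on. It may lie turned about its own axis later, so judge its direction by x.
- key_c (a point): Pewter-grey drill chuck key, a T shape lying flat: shaft 10 mm thick along x, with an 18 mm square eye (x = -43 to -25 mm) carrying a crossbar 64 mm long and 8 mm thick along y at x = -34 mm, and an 18 mm round toothed head at x = 27 to 39 mm with a thin pilot to 45 mm. Point: on the shaft axis at x = 0, bare shaft there, 9 mm above what it lies on. z up.
- tin_in (a point): Round open tin fixed to the bench, shiny metal: 112 mm outside, 104 mm inside diameter, rim 28 mm above the bench. Point: centre of its floor, 4 mm above the bench.
- tray_in (a point): Square open wooden tray fixed to the bench: 120 x 120 mm outside, walls and floor 8 mm thick, rim 28 mm above the bench. Point: centre of its floor, 8 mm above the bench; x and y along its sides.
- trough_in (a point): Long narrow open metal trough fixed to the bench: 150 mm (y) by 88 mm (x) outside, walls and floor 4 mm thick, rim 28 mm above the bench. Point: centre of its floor, 4 mm above the bench; y along its length.
- pan_in (a point): Three-sided dark steel pan fixed to the bench: 116 mm (x) by 124 mm (y), floor and walls 4 mm thick, walls 28 mm high at +x, +y and -y, and no wall on the -x side, towards the robot. Point: centre of its floor, 4 mm above the bench.
- roll: Bystander: an empty cardboard tape core lying flat among the pieces, 66 mm outside, 44 mm hole, 24 mm high. Origin: centre of its underside.
- offcut: Bystander: a pale wood offcut among the pieces, 55 mm (x) by 38 mm (y) by 22 mm high. Origin: centre of its underside.
Not all that is in view belongs to the job. Of the things that look like the part that bears bolt_c, the middle-sized one is meant. There is more than one size of the part that bears hinge_c; the job needs the larger.

How it is judged:
By the outcome, as a careful person would: the job done as asked, in the order asked, and still so for the second after the job is handed in, with the robot touching nothing.
It also fails if it takes over 96 s, if anything falls off the work surface, if the arm or the gripper's body presses on something with over 40 N, if the wrist force passes 120 N, or if a joint passes its speed limit or range.

### The arm

A 6-joint arm with a two-finger parallel gripper is mounted at the origin on the work surface. World frame = base frame: x ahead of the robot, y to its left, z up, the work surface at z = 0. Lengths are in mm, angles in rad, forces in N, time in s.
With the tool pointing down it reaches from about 150 to 775 mm from the base axis. Payload 6.1 kg.
Tool frame: the origin (TCP) lies midway between the tips of the shut fingers; the grasp point (between the pads) lies 19 mm behind it; z points along the fingers, y is the line along which they close (so a half turn about z gives the same grasp; the last joint's range is limited). The gripper opens to 85 mm and grips with 20 to 120 N. Pads are 22 mm wide; open, the fingers measure 114 mm over their backs; the gripper's body (76 mm by 85 mm) begins 54 mm behind the grasp point. The pads swing forward as they close: fully open they stand 13 mm farther back than shut.
Start: joints at [1.326, 0.126, -0.04, 1.405, 0, 1.571], TCP at [127.234, 509.333, 231.295] pointing down, gripper open.
Joint ranges: [-2.72, 2.72], [-0.95, 1.95], [-1.27, 1.35], [-1.78, 2.02], [-1.46, 1.47], [-3.14, 3.14]. Speed limits (rad/s): [2.39, 2.39, 3.01, 3.14, 3.14, 3.14].

### API

Orientations are given as a 3x3 rotation matrix whose columns are the frame's x, y, z axes.
In Python, from rig import bot gives the robot as it stands. Calls block until the motion is done:
- bot.reach(position, orientation): joint-space move of the TCP to a pose.
- bot.servo_line(position, attitude=None, rate=150): straight line of the TCP; attitude=None keeps the orientation; rate is the mean speed in mm/s.
- bot.move_joints(angles): joint-space move.
- bot.command_gripper(opening, f_grip=None): finger opening in mm; f_grip is the grip in N (None keeps the last); returns when the fingers have stopped.
- bot.sleep(seconds).
- bot.solve_ik(position, orientation): joint angles nearest the present ones, or None.
- bot.observe(): the state.
- bot.snapshot(name): name is "side" or "top" or "wrist"; returns (picture, depth): 480x640x3 uint8, red, green, blue; 480x640 float32, mm along the optical axis (not along the pixel's ray), 0 where there is no reading.
- bot.camera_info(name): a dict with "fov_y" (degrees; the focal length in pixels is half the picture's height over the tangent of half this angle, whatever the lens; pixels are square), "cx", "cy" (the principal point, pixels), "k1" (the pictures are not rectified: a ray, as slopes to the right and down, at radius r is drawn at 1 + k1 r^2 times it, then the intrinsics apply), "R" (3x3) and "t" (3): a world point X has camera coordinates R X + t; the wrist camera has in their place "hand_eye" (4x4, takes a point from camera to tool coordinates, whose origin is the TCP and whose axes are the flange's). Camera axes: x right, y down, z forward; pixel columns grow to the right and rows downward; lengths in mm; the calibration is good to about 2 mm. A picture is of the moment at which its call begins: read the wrist's pose just before it. camera_info takes no time and is no camera call.
A pose or a line that the arm cannot do raises bot.Unreachable and nothing moves.
- bot.close_job(): hands the job in; it is judged then, once.
The state is a dict: "clock": time; "joint_pos": joint angles; "qvel": joint speeds; "tau": joint torques, N m; "tcp_pos": TCP position; "orientation": TCP orientation; "ft_force": force on the tool from outside, world axes, zero at the start; "ft_torque": the same for the moment, N m; "gripper_width": finger opening in mm; "finger_force": force on a finger pad.
Only numpy, scipy, OpenCV 4.12 (cv2) and the standard library are available. Lean on these libraries where they do the work, as an engineer would, in place of code of your own. Each camera call takes 0.05 s, during which the arm holds its last target. There are 200 camera calls.

## Working session

There is one attempt and no reset: what is moved stays moved. The work goes in short steps, each a Python script; the robot and the scene stay as the last script left them, time stands still between calls to the robot, and variables do not carry over. Pictures are saved under pics/ and viewed, at most 14 in all, crops included, and the job is handed in when it is done.

```bash
mkdir -p pics; ls
cat > h.py <<'E'
import numpy as np, cv2
from rig import bot
def cast(name,uv,z,pose=None):
    """pixels -> world points on plane z; pose=(tcp_pos,orientation) for wrist"""
    c=bot.camera_info(name); f=240/np.tan(np.radians(c["fov_y"])/2)
    K=np.array([[f,0,c["cx"]],[0,f,c["cy"]],[0,0,1.]])
    n=cv2.undistortPoints(np.asarray(uv,float).reshape(-1,1,2),K,np.array([c["k1"],0,0,0,0.])).reshape(-1,2)
    d=np.c_[n,np.ones(len(n))]
    if name=="wrist":
        T=np.array(c["hand_eye"]); R=np.array(pose[1])@T[:3,:3]; o=np.array(pose[1])@T[:3,3]+np.array(pose[0])
        d=d@R.T
    else:
        R=np.array(c["R"]); o=-R.T@np.array(c["t"]); d=d@R
    s=(z-o[2])/d[:,2]
    return o+d*s[:,None]
def snap(name,fn=None):
    s=bot.observe(); im,dep=bot.snapshot(name)
    if fn: cv2.imwrite("pics/"+fn,im[:,:,::-1])
    return im,dep,(s["tcp_pos"],s["orientation"])
E
python3 - <<'E'
from h import *
for n in("top","side"):
    im,d,p=snap(n,n+"1.png"); np.savez("pics/"+n,im=im,d=d)
    print(bot.camera_info(n))
print(bot.camera_info("wrist")); s=bot.observe();print(s["clock"],s["orientation"])
E
```

```text
pics
{'fov_y': 46.92964623368355, 'cx': 318.10999640880084, 'cy': 229.7093828515601, 'k1': -0.0561098131591679, 'R': array([[ 0.06500324, -0.99788096,  0.00285835],
       [-0.97507656, -0.06412613, -0.21239949],
       [ 0.2121327 ,  0.01101954, -0.97717874]]), 't': array([ -38.11853593,  474.6176894 , 1190.96299275])}
{'fov_y': 56.69498316075992, 'cx': 320.7895436031489, 'cy': 240.1970579837017, 'k1': -0.08103165487289109, 'R': array([[ 0.90928311, -0.41588937, -0.01550039],
       [-0.28881523, -0.60376135, -0.74300605],
       [ 0.29964978,  0.6800796 , -0.66910519]]), 't': array([-448.49218852,  162.99662686,  709.82100743])}
{'fov_y': 61.24986293654642, 'cx': 316.60029285629776, 'cy': 239.98130554429244, 'k1': -0.04179078661792985, 'hand_eye': array([[-1.06004824e-03, -9.64886466e-01, -2.62665156e-01,
         6.54042481e+01],
       [ 9.99999144e-01, -8.21494450e-04, -1.01802029e-03,
         7.55749836e-01],
       [ 7.66496028e-04, -2.62666010e-01,  9.64886511e-01,
        -1.43312072e+02],
       [ 0.00000000e+00,  0.00000000e+00,  0.00000000e+00,
         1.00000000e+00]])}
0.1 [[-9.70187263e-01  2.42356263e-01 -3.42161242e-04]
 [ 2.42356505e-01  9.70186284e-01 -1.37783818e-03]
 [-1.96756856e-06 -1.41968605e-03 -9.99998992e-01]]
```

View pics/top1.png

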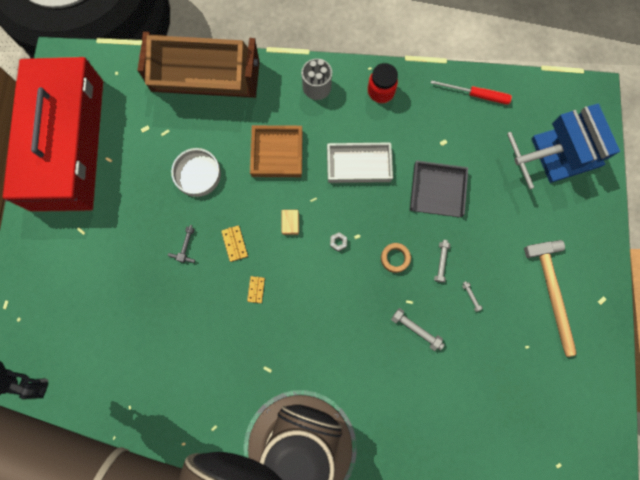

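View pics/side1.png

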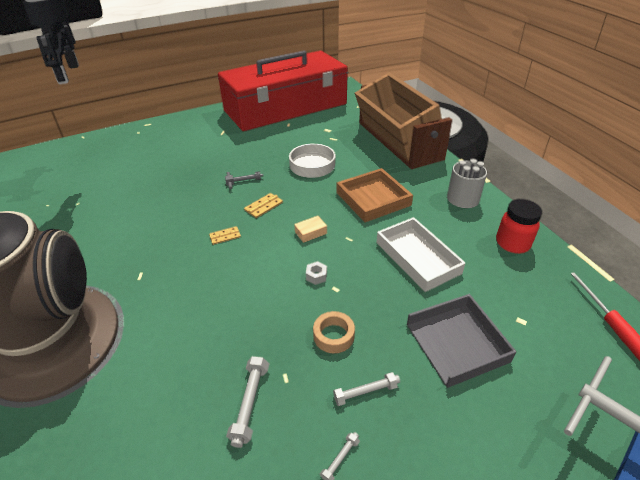

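Top view: the three bolts are at (443,260), (472,296) and (418,330), and the middle-sized one should be (443,260). The hinges are at (234,243), which is larger, and (256,290). The nut is at (339,242), key (185,247), tin (196,172), tray (277,150), trough (360,162) and pan (440,190). Next I'll measure their sizes and check an enlarged crop.

Run:
```python
from h import *
im=np.load("pics/top.npz")["im"]
hsv=cv2.cvtColor(im,cv2.COLOR_RGB2HSV).astype(int)
H,S,V=hsv[...,0],hsv[...,1],hsv[...,2]
m=(~((H>50)&(H<95)&(S>70))).astype(np.uint8)
n,L,st,c=cv2.connectedComponentsWithStats(m)
for nm,(u,v),z in [("nut",(339,242),18),("hingeL",(234,243),6),("hingeS",(256,290),5),("boltM",(443,260),11),("boltS",(472,296),8),("boltL",(418,330),14),("key",(185,247),9),("roll",(396,258),24),("off",(290,222),22),("tin",(196,172),28),("tray",(277,150),28),("trough",(360,162),28),("pan",(440,190),28)]:
    w=L[v-5:v+6,u-5:u+6]; ids=w[w>0]
    k=np.bincount(ids).argmax()
    ys,xs=np.nonzero(L==k)
    P=cast("top",np.c_[xs,ys],z)[:,:2].astype(np.float32)
    r=cv2.minAreaRect(P); 
    box=cv2.boxPoints(r); e=[box[1]-box[0],box[2]-box[1]]; e=max(e,key=np.linalg.norm)
    print(nm,len(xs),"rect c",np.round(r[0],1),"size",np.round(r[1],1),"long ax deg",round(float(np.degrees(np.arctan2(e[1],e[0]))),1),"mean",P.mean(0).round(1))
a=cv2.resize(im[215:355,375:495],None,fx=3.3,fy=3.3,interpolation=cv2.INTER_CUBIC)
b=cv2.resize(im[215:315,160:275],None,fx=3.3,fy=3.3,interpolation=cv2.INTER_CUBIC)
o=np.zeros((max(a.shape[0],b.shape[0]),a.shape[1]+b.shape[1],3),np.uint8); o[:a.shape[0],:a.shape[1]]=a;o[:b.shape[0],a.shape[1]:]=b
cv2.imwrite("pics/crop1.png",o[:,:,::-1])
```

```text
nut 245 rect c [458.8 -55.2] size [44.5 39.1] long ax deg 3.5 mean [459.4 -54.6]
hingeL 679 rect c [441.8 186.2] size [81.1 46.4] long ax deg 20.9 mean [441.4 186. ]
hingeS 427 rect c [338.2 126.7] size [36.3 61.6] long ax deg -2.4 mean [338.  126.6]
boltM 342 rect c [ 431.8 -295.9] size [ 26.5 101.4] long ax deg -6.8 mean [ 429.8 -296.1]
boltS 199 rect c [ 354.8 -365.7] size [74.1 19.9] long ax deg 30.0 mean [ 354.4 -365.9]
boltL 599 rect c [ 269.3 -245.2] size [132.1  34.5] long ax deg 57.9 mean [ 269.8 -244.8]
key 309 rect c [429.9 309.2] size [88.1 59.8] long ax deg 8.3 mean [422.6 300.5]Traceback (most recent call last):
  File "<stdin>", line 9, in <module>
ValueError: attempt to get argmax of an empty sequence
```

Run:
```python
from h import *
im=np.load("pics/top.npz")["im"]
hsv=cv2.cvtColor(im,cv2.COLOR_RGB2HSV).astype(int)
H,S,V=hsv[...,0],hsv[...,1],hsv[...,2]
m=(~((H>50)&(H<95)&(S>70))).astype(np.uint8)
n,L,st,c=cv2.connectedComponentsWithStats(m)
for nm,(u,v),z in [("roll",(396,258),24),("off",(290,222),22),("tin",(196,172),28),("tray",(277,150),28),("trough",(360,162),28),("pan",(440,190),28)]:
    w=L[v-16:v+17,u-16:u+17]; ids=w[w>0]
    k=np.bincount(ids).argmax()
    ys,xs=np.nonzero(L==k)
    P=cast("top",np.c_[xs,ys],z)[:,:2].astype(np.float32)
    r=cv2.minAreaRect(P); 
    box=cv2.boxPoints(r); e=[box[1]-box[0],box[2]-box[1]]; e=max(e,key=np.linalg.norm)
    print(nm,len(xs),"rect c",np.round(r[0],1),"size",np.round(r[1],1),"long ax deg",round(float(np.degrees(np.arctan2(e[1],e[0]))),1),"mean",P.mean(0).round(1))
a=cv2.resize(im[215:355,375:495],None,fx=3.3,fy=3.3,interpolation=cv2.INTER_CUBIC)
b=cv2.resize(im[215:315,160:275],None,fx=3.3,fy=3.3,interpolation=cv2.INTER_CUBIC)
o=np.zeros((max(a.shape[0],b.shape[0]),a.shape[1]+b.shape[1],3),np.uint8); o[:a.shape[0],:a.shape[1]]=a;o[:b.shape[0],a.shape[1]:]=b
cv2.imwrite("pics/crop1.png",o[:,:,::-1])
```

```text
roll 544 rect c [ 429.7 -186.1] size [68.8 69.1] long ax deg -42.2 mean [ 429.5 -186.9]
off 479 rect c [497.6  59.4] size [59.5 41.7] long ax deg 4.2 mean [497.4  59.5]
tin 1952 rect c [601.5 288.6] size [123.  113.2] long ax deg 49.3 mean [601.2 289.3]
tray 2771 rect c [665.4 105.5] size [130.3 124.7] long ax deg 3.7 mean [665.1 104.6]
trough 2672 rect c [650.8 -94.2] size [ 99.3 155.1] long ax deg -86.2 mean [650.1 -93.8]
pan 2781 rect c [ 598.3 -282.4] size [128.5 125. ] long ax deg 85.9 mean [ 597.8 -282.2]
```

View pics/crop1.png

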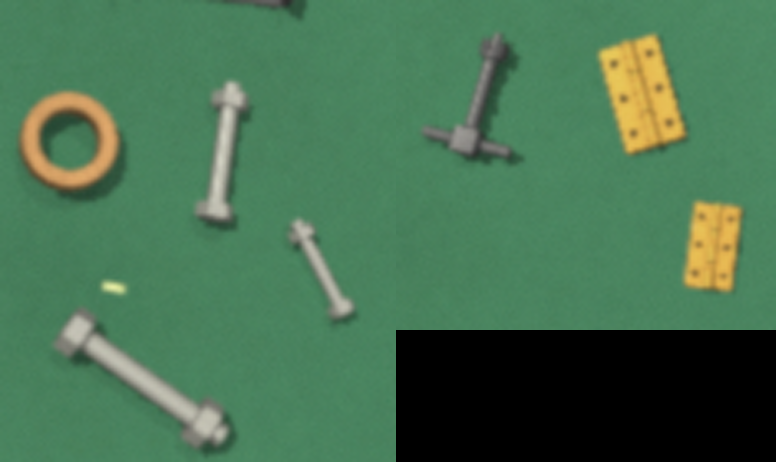

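The crop confirms it. The three bolts measure about 74, 101 and 132 mm including edge fringe, so the middle one at (443,260) is the 96 mm bolt. The hinge at (234,243) is the larger, at about 76x42. I'll hover over the nut and look with the wrist camera.

```bash
cat >> h.py <<'E'
def ori(a):
    """tool down, closing direction (tool y) at world angle a deg; of the two half turns the one nearer in joint 6"""
    a=np.radians(a); y=np.array([np.cos(a),np.sin(a),0]); z=np.array([0,0,-1.]); return np.c_[np.cross(y,z),y,z]
def best(p,a):
    """the half turn keeping joint 6 nearest zero"""
    c=[(abs(q[5]),b) for b in(a,a+180) if (q:=bot.solve_ik(p,ori(b))) is not None]
    return ori(min(c)[1])
def look(p,z,fn,a,hue=None,hover=160):
    """hover over p with closing angle a, segment the non-green blob nearest p; returns rect centre, sizes, long-axis deg"""
    P0=[p[0],p[1],hover]; bot.reach(P0,best(P0,a)); bot.sleep(.15)
    im,d,pose=snap("wrist",fn)
    h=cv2.cvtColor(im,cv2.COLOR_RGB2HSV).astype(int)
    m=(~((h[...,0]>50)&(h[...,0]<95)&(h[...,1]>70))).astype(np.uint8)
    m=cv2.morphologyEx(m,cv2.MORPH_OPEN,np.ones((3,3)))
    n,L,st,c=cv2.connectedComponentsWithStats(m)
    out=[]
    for k in range(1,n):
        if st[k,4]<300: continue
        ys,xs=np.nonzero(L==k); W=cast("wrist",np.c_[xs,ys],z,pose)[:,:2].astype(np.float32)
        r=cv2.minAreaRect(W); out.append((np.hypot(*(np.array(r[0])-p[:2])),k,r,W,c[k]))
    out.sort(key=lambda t:t[0])
    for o in out[:2]:
        b=cv2.boxPoints(o[2]); e=max([b[1]-b[0],b[2]-b[1]],key=np.linalg.norm)
        print("px",o[4].round(),"c",np.round(o[2][0],1),"size",np.round(o[2][1],1),"long",round(float(np.degrees(np.arctan2(e[1],e[0]))),1),"mean",o[3].mean(0).round(1))
    return out[0][3]
def pick(p,a,z,opening,f):
    R=best([p[0],p[1],120],a)
    bot.command_gripper(opening)
    bot.reach([p[0],p[1],z+60],R); bot.servo_line([p[0],p[1],z],rate=80)
    print("down",bot.observe()["ft_force"])
    bot.command_gripper(0,f)
    bot.servo_line([p[0],p[1],120],rate=150)
    s=bot.observe(); print("held",s["gripper_width"],s["finger_force"],"clock",s["clock"])
def place(p,a,z,opening):
    R=best([p[0],p[1],120],a)
    bot.reach([p[0],p[1],120],R); bot.servo_line([p[0],p[1],z],rate=100)
    print("down",bot.observe()["ft_force"])
    bot.command_gripper(opening); bot.servo_line([p[0],p[1],140],rate=150)
    print("clock",bot.observe()["clock"])
E
python3 - <<'E'
from h import *
look([459,-55],18,"w_nut.png",90); print(bot.observe()["clock"],bot.observe()["joint_pos"])
E
```

```text
px [314. 224.] c [459.6 -55.7] size [43.7 37.2] long 0.0 mean [459.5 -55.8]
px [308. 405.] c [582.5 -51.6] size [232.5 586.2] long -90.0 mean [617.5 -61.6]
2.6417 [-1.18173928e-01  1.78544338e-02 -3.12580929e-01  1.24027653e+00
  3.28493244e-05 -1.19184496e-01]
```

View pics/w_nut.png

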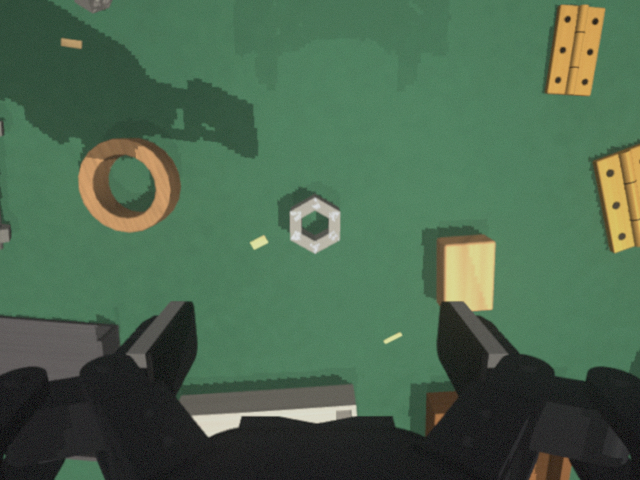

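The nut is clear at (314,224), with its flats facing world ±y. I'll pick and place it, then look at the hinge.

Run:
```python
from h import *
pick([459.6,-55.7],90,3,60,60)
place([605,288],90-4,8,46)
look([442,186],6,"w_hinge.png",110.9)
print(bot.observe()["clock"])
```

```text
down [ 0.13989343 -0.70689931 -0.05605016]
held 34.76030957614897 59.72487954888493 clock 5.6667
down [ 0.03929649 -0.1871971  -0.69577641]
clock 9.6333
px [315. 216.] c [442.8 184.9] size [79.5 43.4] long 20.9 mean [441.  184.3]
px [318. 408.] c [551.4 230.4] size [269.9 609.4] long -69.2 mean [601.  247.5]
10.625
```

View pics/w_hinge.png

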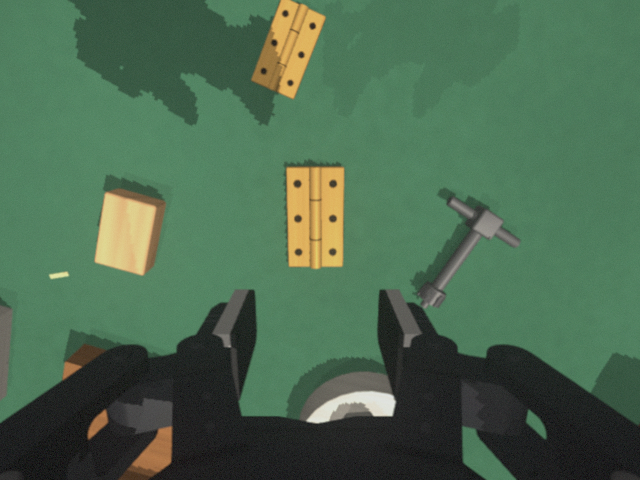

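The hinge sits at (315,217), square to the fingers, and the nut is showing in the tin. I'll pick the plate edges, descending until light contact.

```bash
cat >> h.py <<'E'
def pick_low(p,a,opening,f,z0=2,up=1.0):
    """descend until the tips touch, back off, grip; returns grip z"""
    R=best([p[0],p[1],120],a); bot.command_gripper(opening)
    bot.reach([p[0],p[1],z0+50],R); bot.servo_line([p[0],p[1],z0],rate=80)
    b=np.array(bot.observe()["ft_force"]); z=z0
    while z>-10:
        z-=1; bot.servo_line([p[0],p[1],z],rate=20)
        f1=np.array(bot.observe()["ft_force"])-b
        if abs(f1[2])>3: break
    z+=up; bot.servo_line([p[0],p[1],z],rate=20)
    print("touch",f1,"z",z)
    bot.command_gripper(0,f); bot.servo_line([p[0],p[1],120],rate=120)
    s=bot.observe(); print("held",s["gripper_width"],s["finger_force"],"clock",s["clock"]); return z
E
python3 - <<'E'
from h import *
z=pick_low([441.3,184.6],110.9,51,60)
snap("wrist","w_held.png")
E
```

```text
touch [-3.08356644 -0.60349649  7.01131555] z -3.0
held 39.98673676999793 60.530065298080444 clock 15.3083
```

View pics/w_held.png

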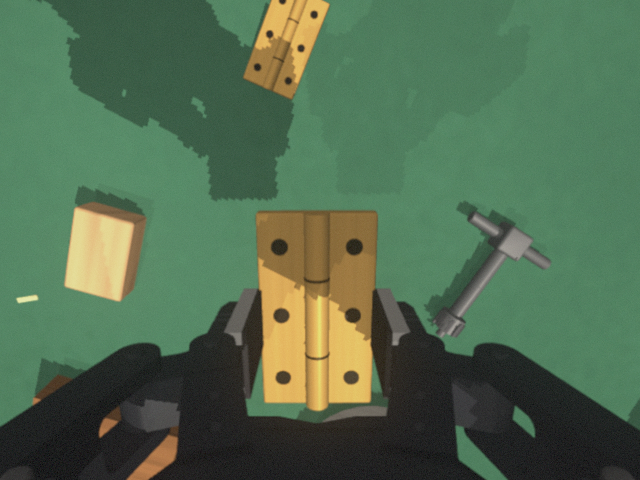

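The hinge is held level and centred between the pads. I'll place it, then look at the bolt.

Run:
```python
from h import *
place([669,105],93.7,5.5,54)
bot.command_gripper(45)
look([431,-296],11,"w_bolt.png",83)
print(bot.observe()["clock"])
```

```text
down [-5.23015415 -0.83780274  6.87019131]
clock 18.9417
px [314. 219.] c [ 433.2 -297.5] size [26.4 99.9] long -7.0 mean [ 430.5 -297.2]
px [200. 125.] c [ 354.8 -366.6] size [73.2 19.4] long 29.0 mean [ 353.4 -367.4]
21.1083
```

View pics/w_bolt.png

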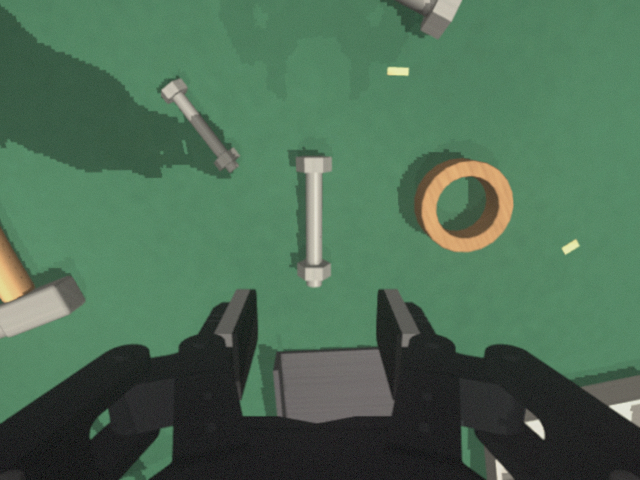

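The bolt is clear at (314,219), with the head near the robot. I'll grip mid-shank and lay it along the trough.

Run:
```python
from h import *
pick([429,-297.2],83,3,45,70)
place([654.5,-94],3.8,7.3,28)
bot.command_gripper(45)
W=look([426,304],9,"w_key.png",-15+90)
print(bot.observe()["clock"])
```

```text
down [0.93957807 0.79803054 0.39546768]
held 9.33185739434642 68.33787202835083 clock 24.05
down [-1.61790811  0.33314791  1.96671273]
clock 28.3
px [308. 217.] c [427.8 287.8] size [63.2 90.2] long -27.9 mean [423.1 298.5]
px [310. 412.] c [573.8 266.7] size [604.3 194.7] long 74.9 mean [590.8 253.8]
30.4917
```

View pics/w_key.png

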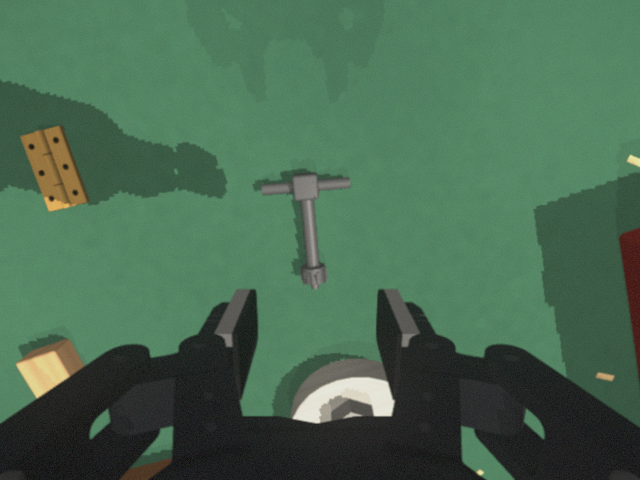

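The key is at (308,217), with its eye at (305.5,186) and toothed head at (314,272). I'll compute its axis, pick it and place it with the crossbar towards the open side of the pan.

Run:
```python
from h import *
s=bot.observe()
P=cast("wrist",[(305.5,186),(314,272)],12,(s["tcp_pos"],s["orientation"]))[:,:2]
d=P[1]-P[0]; a=np.degrees(np.arctan2(d[1],d[0])); c=P[0]+d*34/67
print(P,np.linalg.norm(d),a,c)
if 60<np.linalg.norm(d)<75:
    pick(c,a+90,3,42,60)
    R=bot.observe()["orientation"]; snap("wrist","w_key2.png")
    # keep key x along pan x (yaw -4): closing = a rotation of (-4-a) from the grasp; choose the same half turn
    g=np.degrees(np.arctan2(R[1][1],R[0][1])); t=g+(-4-a)
    p=[601,-282,120]; print(g,t,bot.solve_ik(p,ori(t)))
```

```text
[[399.15556422 303.10586991]
 [463.91409187 291.79198137]] 65.7394172290714 -9.910059290098758 [432.01810064 297.36449364]
down [-0.25673435  0.74103651  0.01718475]
held 7.210033939800164 58.55847179889679 clock 33.4167
80.09182169092811 86.00188098102687 [-0.43872016  0.4076457   0.08467554  1.24782617  0.         -0.36893982]
```

View pics/w_key2.png

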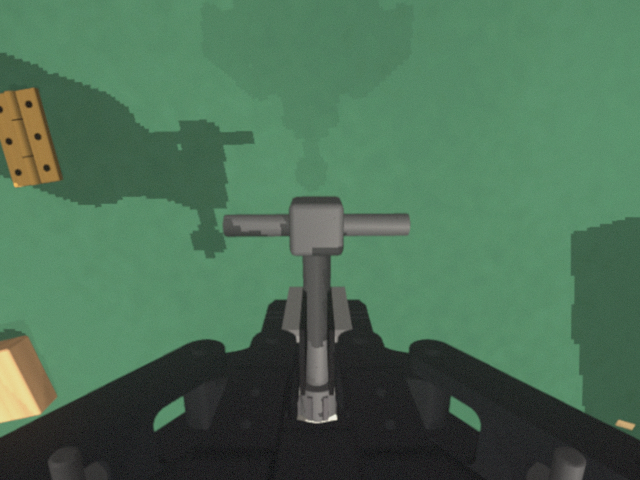

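The key is held level and straight. I'll place it in the pan, retreat clear and check everything from above.

Run:
```python
from h import *
place([601,-282],86,7.3,30)
snap("wrist","w_pan.png")
bot.reach([300,0,300],best([300,0,300],90)); 
im,d,_=snap("top")
cv2.imwrite("pics/final.png",cv2.resize(im[115:300,150:490],None,fx=2.3,fy=2.3,interpolation=cv2.INTER_CUBIC)[:,:,::-1])
im,d,_=snap("side")
cv2.imwrite("pics/final_side.png",cv2.resize(im[120:400,180:530],None,fx=2.1,fy=2.1,interpolation=cv2.INTER_CUBIC)[:,:,::-1])
s=bot.observe(); print(s["clock"],s["qvel"])
```

```text
down [-0.88751323  1.25740493  0.79087136]
clock 38.2833
40.0583 [ 3.76441750e-04 -2.17792475e-03 -3.22709826e-04  2.12861815e-03
  6.61310715e-08 -2.72995739e-04]
```

View pics/final.png

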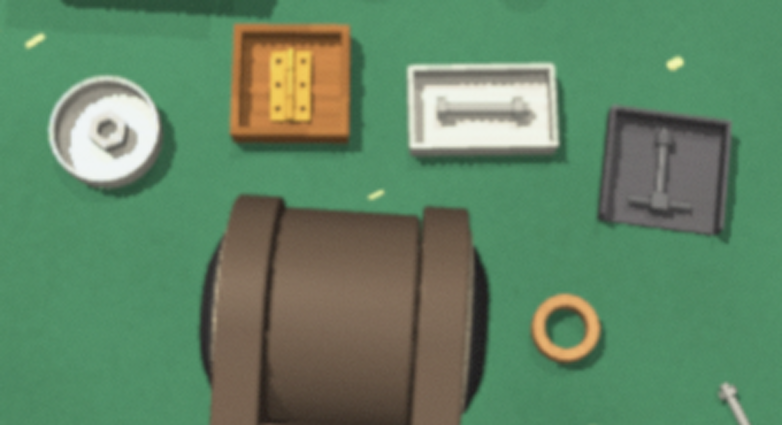

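View pics/final_side.png

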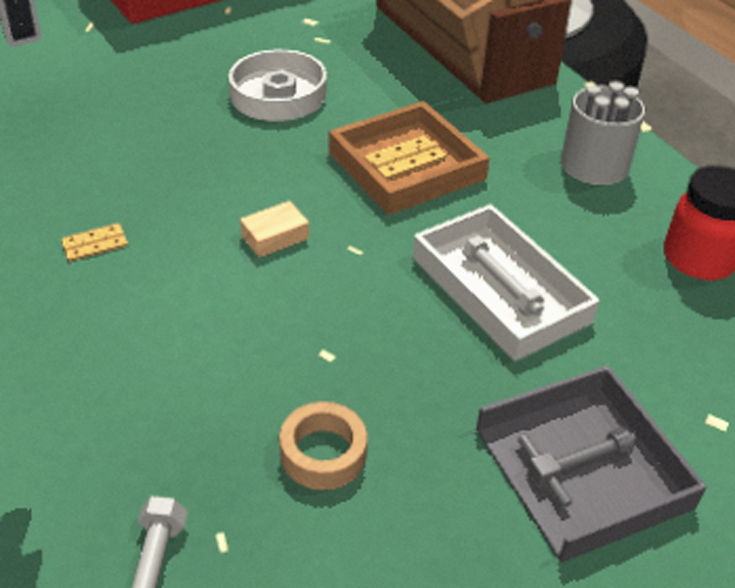

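All four pieces lie flat inside their own places: nut in the tin (crop 108,130), hinge in the tray (290,85), bolt in the trough (485,108), and key in the pan (660,175). The tape core and the offcut have not moved.

```bash
python3 -c "
from rig import bot
bot.sleep(.3); print(bot.close_job())"
```

```text
the job is handed in; nothing more can be done
None
```

The job is handed in at about 40 s: nut in the tin, large hinge in the tray, middle-sized bolt in the trough and chuck key in the pan, all lying flat and let go, with the tape core and offcut left where they lay.

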